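# Line up the seasonings by height

### The job

Tidy the seasoning board: take off the tea light, which does not belong there, and set it upright in the middle of the blue coaster. Then stand the brown mill, the green-lidded spice jar, the grey-lidded jar and the little pepper shaker upright on the four round cork marks, each centred on its own mark, in order of height, with the tallest next to the red end block and the shortest next to the white one, and let go of everything.

Things in the scene. Friction and masses are not known exactly. Their poses are not given: they have to be found in the camera images.
- board: wooden board fixed on the worktop, 90 (x) x 380 (y) x 14 mm high, origin at the centre of its underside, its y axis along the row. Its flat top, 14 mm above the origin, carries four flush round cork marks of 64 mm diameter with a dark outline, on the board's centre line (x = 0) at y = -120, -40, +40 and +120 mm in the board's frame. It is turned up to about 12 degrees.
- red_end: red block with two brass pins fixed on the board at one end of the row, 70 (board x) x 22 (board y) x 40 mm high, at y = +172 or -172 mm in the board's frame, which changes from start to start; origin at the centre of its underside, on the board's top. The tallest thing belongs on the mark next to it. At the other end of the row stands a white block of the same size.
- coaster: blue round coaster fixed on the worktop, 80 mm diameter, 6 mm high, flat top; origin at the centre of its underside. The tea light goes on it.
- tealight_c (a point): tea light: green wax in a silvery round cup, 38 mm diameter, 15 mm high, about 20 g, at the start standing upright somewhere on the board's row of marks; the point is its centre, half-way up (7.5 mm above its underside)
- mill_c (a point): dark brown wooden mill, the tallest thing: 170 mm high, round, body at most 58 mm diameter up to 122 mm, above it a round head of 48 mm diameter from 123 to 159 mm that does not turn, a small steel button on top; 0.18 kg, standing upright; the point lies on its axis at the middle of the head, 138 mm above its underside (32 mm below its top), the place to grip it, since lower down most grippers' bodies would meet its top; z axis up its axis
- spice_c (a point): slim round spice jar with a green lid, 108 mm high, 41 mm diameter, 0.11 kg, standing upright; the point is its centre, half-way up (54 mm above its underside), z axis up its axis
- jar_c (a point): wide round jar with a grey lid, 89 mm high, 59 mm diameter, 0.26 kg, standing upright; the point is its centre, half-way up (44.5 mm above its underside), z axis up its axis
- shaker_c (a point): small white pepper shaker with a mustard-yellow round head, the shortest thing: 40 mm high, 18 mm diameter, 35 g, standing upright; the point is its centre, half-way up (20 mm above its underside), z axis up its axis
Not all that is in view belongs to the job. What is shaped like the part that bears jar_c but pink or purple is not meant.

How it is judged (in metres and radians):
At the end, for the whole second after the job is handed in: From the red to the white end block stand the mill, spice jar, grey-lidded jar and shaker, each upright (0.1 rad) on the board, within 15 mm of its mark along and across the board; the tea light stands upright on the coaster within 18 mm of its centre; all are at rest (((y of red_end in the frame of board above 0 m and y of mill_c in the frame of board between 0.105 and 0.135 m and y of spice_c in the frame of board between 0.025 and 0.055 m and y of jar_c in the frame of board between -0.055 and -0.025 m and y of shaker_c in the frame of board between -0.135 and -0.105 m) or (y of red_end in the frame of board below 0 m and y of mill_c in the frame of board between -0.135 and -0.105 m and y of spice_c in the frame of board between -0.055 and -0.025 m and y of jar_c in the frame of board between 0.025 and 0.055 m and y of shaker_c in the frame of board between 0.105 and 0.135 m)) and x of mill_c in the frame of board between -0.015 and 0.015 m and z of mill_c in the frame of board between 0.146 and 0.158 m and angle between each of mill_c, spice_c, jar_c, shaker_c, tealight_c's own z axis and vertical below 0.1 rad and x of spice_c in the frame of board between -0.015 and 0.015 m and z of spice_c in the frame of board between 0.062 and 0.074 m and x of jar_c in the frame of board between -0.015 and 0.015 m and z of jar_c in the frame of board between 0.0525 and 0.0645 m and x of shaker_c in the frame of board between -0.015 and 0.015 m and z of shaker_c in the frame of board between 0.028 and 0.04 m and horizontal distance between tealight_c and coaster below 0.018 m and z of tealight_c in the frame of coaster between 0.0085 and 0.0195 m and linear speed of each of mill, spice, jar, shaker, tealight below 0.02 m/s and angular speed of each of mill, spice, jar, shaker, tealight below 0.2 rad/s); the robot touches nothing.
It also fails if it takes over 125 s, if anything falls off the work surface, if the arm or the gripper's body presses on something with over 40 N, if the wrist force passes 120 N, or if a joint passes its speed limit or range.

### The arm

A 6-joint arm with a two-finger parallel gripper is mounted at the origin on a cart in front of the work surface, level with it; the furniture and walls round the work are solid. World frame = base frame: x ahead of the robot, y to its left, z up, the work surface at z = 0. Lengths are in m, angles in degrees, forces in N, time in s.
With the tool pointing down it reaches from about 0.375 to 0.925 m from the base axis. Payload 5.7 kg.
Tool frame: the origin (TCP) lies at the very end of the fingers, on their centre line; the grasp point (between the pads) lies 19 mm behind it; z points along the fingers, y is the line along which they close (so a half turn about z gives the same grasp; the last joint's range is limited). The gripper opens to 85 mm and grips with 20 to 120 N. Pads are 22 mm wide; open, the fingers measure 114 mm over their backs; the gripper's body (76 mm by 85 mm) begins 54 mm behind the grasp point. The pads swing forward as they close: fully open they stand 13 mm farther back than shut.
Start: joints at [63.421, 20.558, 86.54, -0, 72.909, -6.595], TCP at [0.205, 0.564, 0.231] pointing down, gripper open.
Joint ranges: [-170.27, 170.27], [-57.76, 135], [12.27, 136.19], [-55.21, 235.2], [11.17, 155.16], [-170.74, 170.74]. Speed limits (degrees/s): [136.94, 136.94, 180, 180, 180, 180].

### API

Orientations are given as a 3x3 rotation matrix whose columns are the frame's x, y, z axes.
In Python, from cell import env, cams gives the robot as it stands.
- The arm moves only by the tool arm_command, never from a script. Its argument "increments" is a list of rows, each an object of numbers: "dx", "dy", "dz": the shift along the tool's x, y, z normalised to -1 to 1, where 1 is 500 mm; "yaw": the turn about the tool's z normalised to -1 to 1, where 1 is 180 degrees; "fingers": the finger opening in mm, from 0 to 85.4. In form: [{"dx": .., "dy": .., "dz": .., "yaw": .., "fingers": ..}, ...]. A call has 1 to 20 rows; each row is the pose to reach, as a shift and turn from the pose commanded when the call began, along the tool's axes at that moment, turning the shorter way round; what a row does not reach only later rows make up. A row lasts 1/12 s, in which the tool goes at most 41.7 mm and 7.16 degrees, less where a joint would pass 70% of its speed; a pose out of reach is approached as far as the arm can. A call with a number of a shift or a turn outside -1 to 1 is refused whole. A call with a gripper value outside its range is refused whole. The fingers move at their own pace and stop on an object; "force" is the grip in N (left out, the last holds). Time passes only in rows, so rows that repeat a pose let the fingers close. It gives the time, the measured TCP pose, the force, the opening and the grip force at its end, in the units of the state.
- env.sense(): the state, without advancing time (a new reading comes with each control period).
- cams.read_camera(name): name is "scene" or "side" or "wrist"; returns a dict with "color" (384x512x3 uint8, red, green, blue), "fx", "fy", "cx", "cy" (pixels), "R" (3x3) and "t" (3): a world point X has camera coordinates R X + t. Camera axes: x right, y down, z forward; pixel columns grow to the right and rows downward; lengths in m; the calibration is good to about 2 mm. A picture is of the moment at which its call begins. There is no depth.
- env.finish_job(): hands the job in; it is judged then, once.
The state is a dict: "time_s": time; "joint_positions": joint angles; "qd": joint speeds; "joint_efforts": joint torques, N m; "eef_pos": TCP position; "tool_rot": TCP orientation; "wrist_force": force on the tool from outside, world axes, zero at the start; "moment": the same for the moment, N m; "finger_gap": opening from 0.0 (shut) to 1.0 (fully open); "grasp_force": force on a finger pad.
Only numpy, scipy, OpenCV 4.12 (cv2) and the standard library are available. Lean on these libraries where they do the work, as an engineer would, in place of code of your own. Each camera call takes 0.05 s, during which the arm holds its last target. There are 200 camera calls.

## Working session

There is one attempt and no reset: what is moved stays moved. The work goes in short steps, Python scripts to look and compute and a tool call to move; the robot and the scene stay as the last step left them, time stands still between calls to the robot, and variables do not carry over. Pictures are saved under pics/ and viewed, at most 14 in all, crops included, and the job is handed in when it is done.

Besides the shell and the picture viewer there is one more tool, called after "Emit:" by a JSON object that holds its "method" and its "body". arm_command: Moves the arm, as the interface text tells. Scaled input: -1 to 1 covers 500 mm each way for a shift and 180 degrees each way for a turn. Its arguments: {"type":"object","properties":{"increments":{"type":"array","items":{"type":"object","properties":{"dx":{"type":"number"},"dy":{"type":"number"},"dz":{"type":"number"},"yaw":{"type":"number"},"fingers":{"type":"number"}}}},"force":{"type":"number"}},"required":["increments"]}

```bash
mkdir -p pics; ls
python3 - <<'E'
from cell import env,cams
import cv2,numpy as np
for n in ("scene","side","wrist"):
    c=cams.read_camera(n); cv2.imwrite(f"pics/{n}0.png",c["color"][:,:,::-1])
    print(n,c["fx"],c["cx"],c["cy"],np.round(-c["R"].T@c["t"],3),np.round(c["R"],2).tolist())
s=env.sense(); print(s)
E
```

```text
pics
scene 408.4016109990687 255.43796695657835 195.3112170075606 [-0.248 -0.781  0.925] [[0.73, -0.68, -0.03], [-0.42, -0.42, -0.81], [0.54, 0.6, -0.59]]
side 423.32384578847274 253.92788704959605 184.40069507938586 [-0.223 -1.093  0.65 ] [[0.85, -0.53, 0.02], [-0.19, -0.33, -0.92], [0.5, 0.78, -0.39]]
wrist 309.3316841599141 259.057187583379 190.12322455035502 [0.141 0.586 0.373] [[0.34, 0.94, -0.0], [0.91, -0.33, 0.27], [0.25, -0.09, -0.96]]
{'time_s': 0.15, 'joint_positions': array([ 6.34203293e+01,  2.05896851e+01,  8.65840396e+01, -6.42871072e-04,
        7.29097109e+01, -6.59433768e+00]), 'qd': array([ 0.00965902, -0.09201427, -0.16089137,  0.00124894, -0.09066175,
       -0.02079914]), 'joint_efforts': array([ 4.90617676e-04, -5.28030825e+01, -2.78929281e+01, -3.17974045e-04,
        8.22836766e-03,  5.36037476e-05]), 'eef_pos': array([0.20483829, 0.56339295, 0.2306386 ]), 'tool_rot': array([[-9.39781222e-01,  3.41776012e-01, -6.41985046e-04],
       [ 3.41776579e-01,  9.39780326e-01, -1.30712054e-03],
       [ 1.56582471e-04, -1.44782279e-03, -9.99998940e-01]]), 'wrist_force': array([ 0.28676681, -0.49938499, -0.56917941]), 'moment': array([-0.03167477,  0.02234467,  0.05874529]), 'grasp_force': 0.0, 'finger_gap': 0.998175854954096}
```

Run:
```python
import cv2
for n in("scene","side"):
    im=cv2.imread(f"pics/{n}0.png"); cv2.imwrite(f"pics/{n}0b.png",cv2.resize(im,(800,600),interpolation=cv2.INTER_CUBIC))
```

```text
(no output)
```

View pics/scene0b.png

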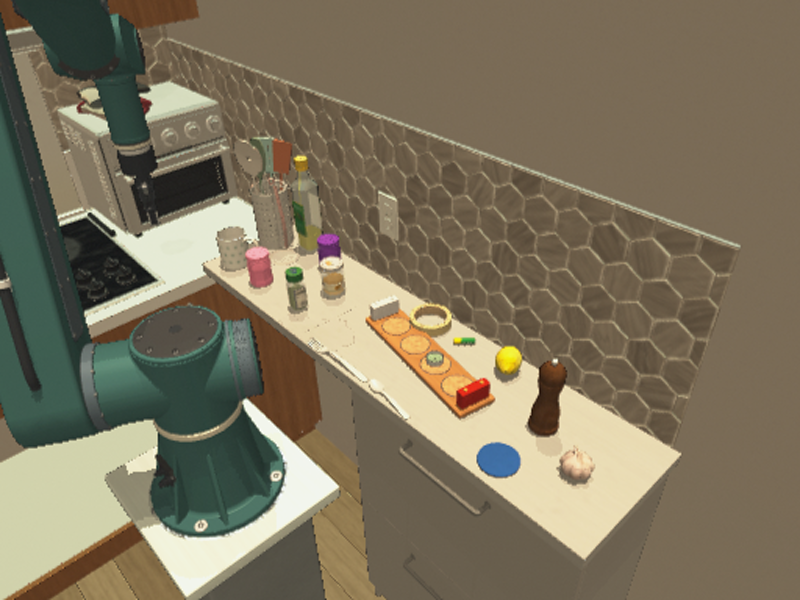

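View pics/side0b.png

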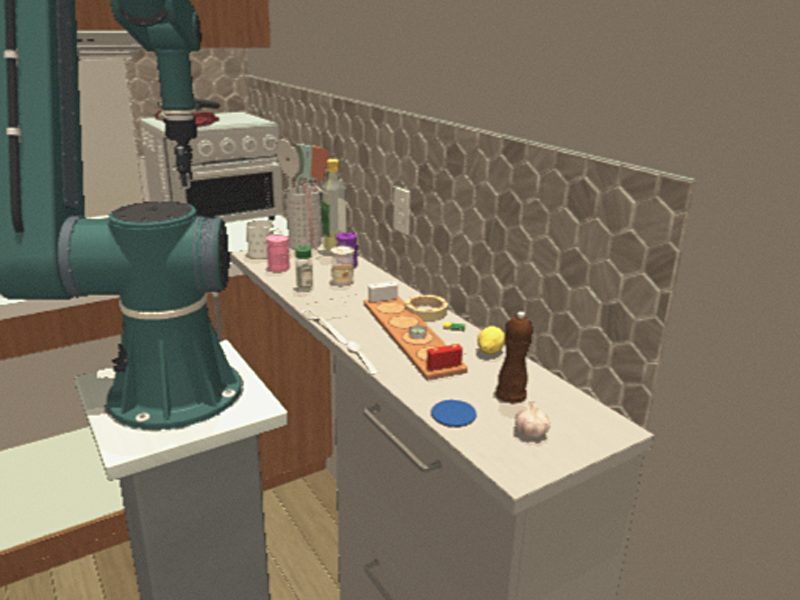

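The scene shows the board (red end at 473,393, white end at 384,306), the tea light on the board (434,358), the coaster (498,459), the mill (547,400) and the green-lidded jar (296,290). Jar candidates are the pale-lidded one (332,280), the pink one (259,267) and the purple one (328,245). I haven't found the shaker yet, so I'll enlarge the jar area.

```bash
python3 - <<'E'
import cv2,numpy as np
a=cv2.imread("pics/scene0.png")[140:270,130:350]; b=cv2.imread("pics/side0.png")[130:260,140:360]
f=lambda i:cv2.resize(i,None,fx=2.27,fy=2.27,interpolation=cv2.INTER_CUBIC)
o=np.vstack([f(a),f(b)]);print(o.shape);cv2.imwrite("pics/crop1.png",o[:600])
E
cat > h.py <<'E'
from cell import env,cams
import cv2,numpy as np
def cam(n): return cams.read_camera(n)
def ray(c,u,v):
    d=c["R"].T@np.array([(u-c["cx"])/c["fx"],(v-c["cy"])/c["fy"],1.]); return -c["R"].T@c["t"],d/np.linalg.norm(d)
def onz(c,u,v,z):
    o,d=ray(c,u,v); return o+d*(z-o[2])/d[2]
def proj(c,X):
    p=c["R"]@np.asarray(X,float)+c["t"]; return np.array([c["fx"]*p[0]/p[2]+c["cx"],c["fy"]*p[1]/p[2]+c["cy"]])
def tri(c1,p1,c2,p2):
    A=[];b=[]
    for c,p in((c1,p1),(c2,p2)):
        o,d=ray(c,*p);P=np.eye(3)-np.outer(d,d);A.append(P);b.append(P@o)
    return np.linalg.lstsq(np.vstack(A),np.hstack(b),rcond=None)[0]
def blobs(c,lo,hi,amin=15,box=None):
    h=cv2.cvtColor(c["color"],cv2.COLOR_RGB2HSV); m=cv2.inRange(h,np.array(lo),np.array(hi))
    if box: k=np.zeros_like(m);k[box[1]:box[3],box[0]:box[2]]=1;m=m*k
    n,l,s,ce=cv2.connectedComponentsWithStats(m)
    return sorted([(int(s[i,4]),*np.round(ce[i],1),*s[i,:4].tolist()) for i in range(1,n) if s[i,4]>=amin],reverse=True)
def togo(P,yaw_deg=None):
    """tool-frame shift (units of 500 mm) from measured pose to world TCP P"""
    s=env.sense();R=s["tool_rot"];d=R.T@(np.asarray(P)-s["eef_pos"]);return np.round(d/.5,4)
E
```

```text
(590, 499, 3)
```

View pics/crop1.png

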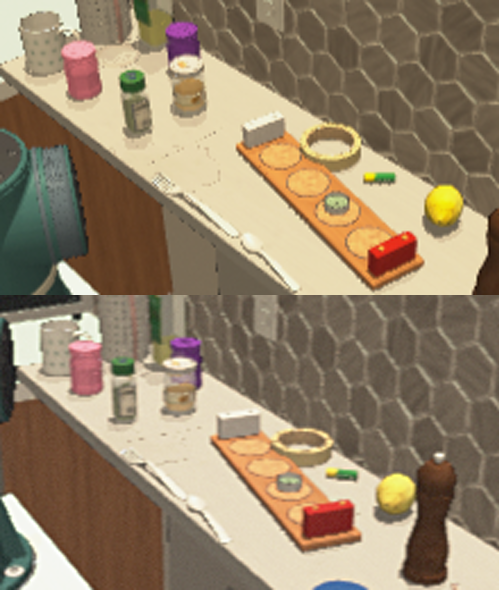

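The jar meant is the pale grey-lidded one with tan contents (scene 332,280 in the 800 px view). The pink and purple ones of the same shape are excluded. Next: board frame, first positions and the wrist view to look for the shaker.

Run:
```python
from h import *
a=cam("scene");b=cam("side")
k=0.64
for n,u,v,z in [("lightboard0",368,318,.014),("coaster",498,459,.006),("tealight",434,358,.025),("millfoot",544,430,0),("milltop",555,362,.17),("spicetop",294,271,.108),("jartop",331,263,.089),("pinktop",258,252,.089),("purpletop",329,239,.089),("lemon",509,360,.025),("garlic",577,464,.02),("yg",463,341,.005),("ring",432,317,.02),("dots",332,330,0),("fork",312,345,0),("spoonend",405,415,0),("mug",230,235,.09),("counter corner",205,265,0),("cornerR",680,456,0),("cornerFront",583,558,0)]:
    print(n,np.round(onz(a,u*k,v*k,z),3))
for n,lo,hi in [("red",(0,200,120),(8,255,255)),("blue",(100,150,60),(120,255,255)),("board",(8,140,150),(18,255,255)),("green",(50,120,30),(80,255,255)),("yellow",(22,120,120),(32,255,255))]:
    print(n,blobs(a,lo,hi,12)[:4],blobs(b,lo,hi,12)[:4])
```

```text
lightboard0 [0.497 0.165 0.014]
coaster [ 0.395 -0.319  0.006]
tealight [ 0.496 -0.054  0.025]
millfoot [ 0.517 -0.331  0.   ]
milltop [ 0.521 -0.329  0.17 ]
spicetop [0.415 0.33  0.108]
jartop [0.516 0.321 0.089]
pinktop [0.416 0.494 0.089]
purpletop [0.584 0.417 0.089]
lemon [ 0.605 -0.171  0.025]
garlic [ 0.477 -0.43   0.02 ]
yg [ 0.601 -0.043  0.005]
ring [0.601 0.056 0.02 ]
dots [0.418 0.204 0.   ]
fork [ 0.351  0.192 -0.   ]
spoonend [ 0.353 -0.115  0.   ]
mug [0.41 0.62 0.09]
counter corner [0.346 0.675 0.   ]
cornerR [ 0.643 -0.542 -0.   ]
cornerFront [ 0.342 -0.538  0.   ]
red [(125, np.float64(302.1), np.float64(248.9), 293, 242, 20, 16)] []
blue [(433, np.float64(318.5), np.float64(293.7), 306, 284, 26, 21)] [(128, np.float64(289.9), np.float64(264.2), 277, 257, 27, 15)]
board [(1207, np.float64(272.7), np.float64(229.4), 234, 198, 83, 68), (45, np.float64(212.9), np.float64(177.9), 207, 175, 12, 6), (12, np.float64(49.6), np.float64(355.2), 47, 353, 6, 6)] [(479, np.float64(263.3), np.float64(217.0), 233, 192, 66, 49), (17, np.float64(253.8), np.float64(192.4), 248, 191, 11, 4)]
green [(55, np.float64(187.9), np.float64(175.9), 183, 171, 10, 9), (18, np.float64(299.4), np.float64(217.3), 296, 216, 8, 3), (18, np.float64(191.7), np.float64(142.0), 189, 139, 6, 9)] []
yellow [(243, np.float64(325.1), np.float64(229.9), 317, 221, 17, 19), (123, np.float64(198.0), np.float64(152.0), 191, 145, 14, 15), (28, np.float64(191.8), np.float64(100.8), 188, 99, 9, 4), (19, np.float64(292.1), np.float64(217.6), 290, 216, 5, 4)] [(227, np.float64(314.2), np.float64(216.9), 306, 209, 17, 17)]
```

View pics/wrist0.png

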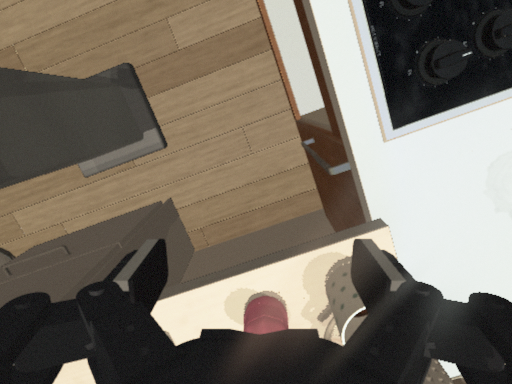

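The wrist view shows only the stove, the pink jar (265,315) and a mug, with no shaker. I'll move over the counter for a top view, with the fingers across the board.

Emit:
{"method": "arm_command", "body": {"increments": [{"dx": -0.72, "dy": -0.723, "dz": -0.24, "yaw": 0.389}, {"dx": -0.72, "dy": -0.723, "dz": -0.24, "yaw": 0.389}, {"dx": -0.72, "dy": -0.723, "dz": -0.24, "yaw": 0.389}, {"dx": -0.72, "dy": -0.723, "dz": -0.24, "yaw": 0.389}, {"dx": -0.72, "dy": -0.723, "dz": -0.24, "yaw": 0.389}, {"dx": -0.72, "dy": -0.723, "dz": -0.24, "yaw": 0.389}, {"dx": -0.72, "dy": -0.723, "dz": -0.24, "yaw": 0.389}, {"dx": -0.72, "dy": -0.723, "dz": -0.24, "yaw": 0.389}, {"dx": -0.72, "dy": -0.723, "dz": -0.24, "yaw": 0.389}, {"dx": -0.72, "dy": -0.723, "dz": -0.24, "yaw": 0.389}, {"dx": -0.72, "dy": -0.723, "dz": -0.24, "yaw": 0.389}, {"dx": -0.72, "dy": -0.723, "dz": -0.24, "yaw": 0.389}, {"dx": -0.72, "dy": -0.723, "dz": -0.24, "yaw": 0.389}, {"dx": -0.72, "dy": -0.723, "dz": -0.24, "yaw": 0.389}, {"dx": -0.72, "dy": -0.723, "dz": -0.24, "yaw": 0.389}]}}

```text
$.increments[0]: bad value
```

Run:
```python
from h import *
w=cam("wrist");cv2.imwrite("pics/w1.png",w["color"][:,:,::-1])
np.savez("pics/w1.npz",**w)
print(np.round(w["R"],2).tolist(),-w["R"].T@w["t"],env.sense()["joint_positions"])
```

```text
[[0.34, 0.94, -0.0], [0.91, -0.33, 0.27], [0.25, -0.09, -0.96]] [0.14069388 0.58612103 0.37291131] [ 6.34193759e+01  2.05757967e+01  8.65594839e+01 -1.18581322e-03
  7.29085420e+01 -6.59477231e+00]
```

View pics/w1.png

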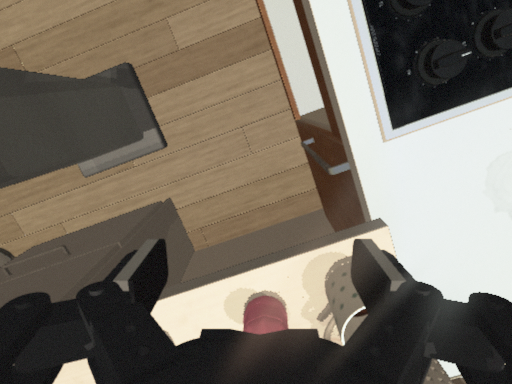

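The move was refused, so the picture is unchanged. The rows probably need the fingers value too.

Emit:
{"method": "arm_command", "body": {"increments": [{"dx": -0.72, "dy": -0.723, "dz": -0.24, "yaw": 0.389, "fingers": 85}, {"dx": -0.72, "dy": -0.723, "dz": -0.24, "yaw": 0.389, "fingers": 85}, {"dx": -0.72, "dy": -0.723, "dz": -0.24, "yaw": 0.389, "fingers": 85}, {"dx": -0.72, "dy": -0.723, "dz": -0.24, "yaw": 0.389, "fingers": 85}, {"dx": -0.72, "dy": -0.723, "dz": -0.24, "yaw": 0.389, "fingers": 85}, {"dx": -0.72, "dy": -0.723, "dz": -0.24, "yaw": 0.389, "fingers": 85}, {"dx": -0.72, "dy": -0.723, "dz": -0.24, "yaw": 0.389, "fingers": 85}, {"dx": -0.72, "dy": -0.723, "dz": -0.24, "yaw": 0.389, "fingers": 85}, {"dx": -0.72, "dy": -0.723, "dz": -0.24, "yaw": 0.389, "fingers": 85}, {"dx": -0.72, "dy": -0.723, "dz": -0.24, "yaw": 0.389, "fingers": 85}, {"dx": -0.72, "dy": -0.723, "dz": -0.24, "yaw": 0.389, "fingers": 85}, {"dx": -0.72, "dy": -0.723, "dz": -0.24, "yaw": 0.389, "fingers": 85}, {"dx": -0.72, "dy": -0.723, "dz": -0.24, "yaw": 0.389, "fingers": 85}, {"dx": -0.72, "dy": -0.723, "dz": -0.24, "yaw": 0.389, "fingers": 85}, {"dx": -0.72, "dy": -0.723, "dz": -0.24, "yaw": 0.389, "fingers": 85}]}}

```text
time_s: 1.55
eef_pos: [0.4203, 0.1002, 0.3515]
tool_rot: [[0.003, 1.0, 0.0], [1.0, -0.003, 0.0], [0.0, 0.0, -1.0]]
wrist_force: [-0.5, 0.4, -0.7]
finger_gap: 0.993
grasp_force: 0.0
```

Run:
```python
from h import *
w=cam("wrist");cv2.imwrite("pics/w2.png",w["color"][:,:,::-1])
np.savez("pics/w2.npz",**w)
print(np.round(w["R"],2).tolist(),-w["R"].T@w["t"],env.sense()["joint_positions"])
for X in [(.42,.2,0),(.4,.1,0),(.5,0,0),(.5,.3,0)]: print(X,proj(w,X))
```

```text
[[1.0, -0.0, 0.0], [-0.0, -0.96, 0.27], [-0.0, -0.27, -0.96]] [0.42019673 0.16737344 0.49359121] [4.32946805e+00 5.21143667e-01 9.50490636e+01 3.41817667e-02
 8.44642113e+01 4.41724150e+00]
(0.42, 0.2, 0) [258.60962049  81.24483984]
(0.4, 0.1, 0) [246.2872475  147.58751561]
(0.5, 0, 0) [306.5653677  206.84794205]
(0.5, 0.3, 0) [314.65106385   6.64888097]
```

View pics/w2.png

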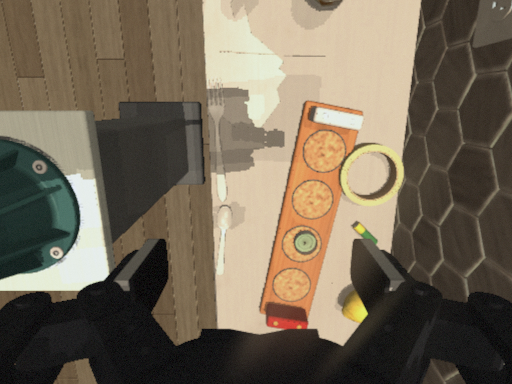

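This shows the board with cork marks at about (325,151), (313,199), (301,243) and (292,284). The tea light is on the third mark at (306,242), red end at the bottom (287,322) and white end on top. There is no shaker here. I'll compute the board frame and the tea-light grasp.

Run:
```python
from h import *
w=dict(np.load("pics/w2.npz"))
h=cv2.cvtColor(w["color"],cv2.COLOR_RGB2HSV)
for p in [(325,151),(313,199),(270,280),(308,110),(306,242),(306,233),(297,242),(340,120),(287,322)]: print(p,h[p[1],p[0]],end=' ')
m=cv2.inRange(h,(4,130,90),(20,255,255)); m[:,:230]=0;m[:,400:]=0
m=cv2.morphologyEx(m,cv2.MORPH_CLOSE,np.ones((7,7)))
cs=max(cv2.findContours(m,cv2.RETR_EXTERNAL,cv2.CHAIN_APPROX_NONE)[0],key=cv2.contourArea)
P=np.array([onz(w,*p[0],.014)[:2] for p in cs],np.float32)
print("\nrect",cv2.minAreaRect(P))
M=[onz(w,*p,.014)[:2] for p in [(325,151),(313,199),(301,243),(292,284)]]
for q in M: print(np.round(q,4))
M=np.array(M);d=M[0]-M[3];print("ang",np.degrees(np.arctan2(d[0],d[1])),np.linalg.norm(d),M.mean(0))
print("tealight",onz(w,306,242,.029), blobs(w,(35,20,60),(95,200,255),30,(280,220,330,265)))
r=[x for x in blobs(w,(0,200,90),(6,255,255),30)][:2];print("red",r)
```

```text
(325, 151) [ 17 129 226] (313, 199) [ 17 129 228] (270, 280) [ 12 158 219] (308, 110) [ 12 162 194] (306, 242) [ 30  67 157] (306, 233) [ 28  56 123] (297, 242) [ 38  65 187] (340, 120) [ 64   8 237] (287, 322) [  2 186 213] 
rect ((0.4956763684749603, -0.03242561221122742), (0.4012543261051178, 0.09116990119218826), 79.58960723876953)
[0.5229 0.0962]
[0.5077 0.0181]
[ 0.4908 -0.0597]
[ 0.4776 -0.1383]
ang 10.935545343285206 0.238822176188314 [ 0.49973874 -0.0208908 ]
tealight [ 0.49670947 -0.05080904  0.029     ] [(175, np.float64(302.5), np.float64(241.3), 295, 234, 20, 17)]
red []
```

Emit:
{"method": "arm_command", "body": {"increments": [{"dx": -0.302, "dy": 0.1537, "dz": 0.443, "yaw": 0.0594, "fingers": 85}, {"dx": -0.302, "dy": 0.1537, "dz": 0.443, "yaw": 0.0594, "fingers": 85}, {"dx": -0.302, "dy": 0.1537, "dz": 0.443, "yaw": 0.0594, "fingers": 85}, {"dx": -0.302, "dy": 0.1537, "dz": 0.443, "yaw": 0.0594, "fingers": 85}, {"dx": -0.302, "dy": 0.1537, "dz": 0.443, "yaw": 0.0594, "fingers": 85}, {"dx": -0.302, "dy": 0.1537, "dz": 0.443, "yaw": 0.0594, "fingers": 85}, {"dx": -0.302, "dy": 0.1537, "dz": 0.443, "yaw": 0.0594, "fingers": 85}, {"dx": -0.302, "dy": 0.1537, "dz": 0.443, "yaw": 0.0594, "fingers": 85}, {"dx": -0.302, "dy": 0.1537, "dz": 0.443, "yaw": 0.0594, "fingers": 85}, {"dx": -0.302, "dy": 0.1537, "dz": 0.443, "yaw": 0.0594, "fingers": 85}]}}

```text
time_s: 2.43
eef_pos: [0.4963, -0.0484, 0.1302]
tool_rot: [[0.184, 0.983, -0.001], [0.983, -0.184, 0.001], [0.0, -0.001, -1.0]]
wrist_force: [0.6, 0.4, 0.3]
finger_gap: 0.995
grasp_force: 0.0
```

Run:
```python
from h import *
w=cam("wrist");cv2.imwrite("pics/w3.png",w["color"][:,:,::-1]);np.savez("pics/w3.npz",**w)
print(env.sense()["eef_pos"])
for X in [(.4908,-.0597,.014),(.4967,-.0508,.029),(.5077,.0181,.014),(.5229,.0962,.014)]: print(proj(w,X))
```

```text
[ 0.49673364 -0.04844686  0.13081875]
[255.38526285 198.08100409]
[260.21675485 191.96815844]
[257.91324392 103.42314331]
[258.56796043  -9.02617156]
```

View pics/w3.png

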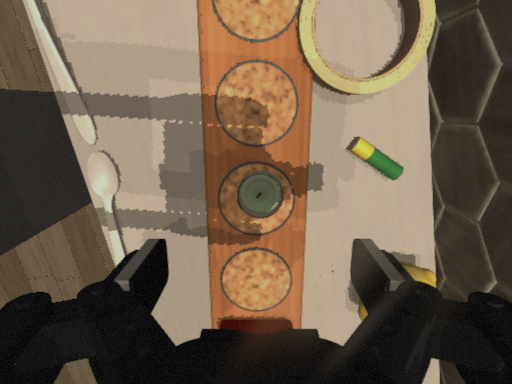

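Clear close view. Marks are at (257,103), (256,198) and (256,279), and the tea-light top is at (261,195). The lying yellow-green stick at (377,158) is a distractor.

Run:
```python
from h import *
w=dict(np.load("pics/w3.npz"))
for p,z in [((257,103),.014),((256,198),.014),((256,279),.014),((261,195),.029)]: print(np.round(onz(w,*p,z),4))
g=cv2.cvtColor(w["color"],cv2.COLOR_RGB2GRAY)
# board long edges
h=cv2.cvtColor(w["color"],cv2.COLOR_RGB2HSV)
for v in (60,150,240,300):
    r=np.where((h[v,150:350,0]<16)&(h[v,150:350,1]>110))[0]+150
    a,b=onz(w,r[0],v,.014),onz(w,r[-1]+1,v,.014); print(v,r[0],r[-1],np.round((a+b)[:2]/2,4),np.linalg.norm(a-b))
T=onz(w,261,195,.029);print(togo([T[0],T[1],.016]))
```

```text
[0.507  0.0186 0.014 ]
[ 0.4913 -0.0597  0.014 ]
[ 0.4764 -0.1381  0.014 ]
[ 0.4969 -0.0535  0.029 ]
60 200 304 [0.5096 0.0507] 0.08145726817902058
150 204 308 [ 0.4996 -0.0186] 0.08784014145745207
240 208 304 [ 0.4843 -0.099 ] 0.08804777077815759
300 211 301 [ 0.4726 -0.1606] 0.08756548183769594
[-0.0099  0.0019  0.2296]
```

Emit:
{"method": "arm_command", "body": {"increments": [{"dx": -0.01, "dy": 0.002, "dz": 0.1, "yaw": 0, "fingers": 85}, {"dx": -0.01, "dy": 0.002, "dz": 0.2, "yaw": 0, "fingers": 70}, {"dx": -0.01, "dy": 0.002, "dz": 0.228, "yaw": 0, "fingers": 60}, {"dx": -0.01, "dy": 0.002, "dz": 0.228, "yaw": 0, "fingers": 55}, {"dx": -0.01, "dy": 0.002, "dz": 0.228, "yaw": 0, "fingers": 20}, {"dx": -0.01, "dy": 0.002, "dz": 0.228, "yaw": 0, "fingers": 20}, {"dx": -0.01, "dy": 0.002, "dz": 0.228, "yaw": 0, "fingers": 20}, {"dx": -0.01, "dy": 0.002, "dz": 0.228, "yaw": 0, "fingers": 20}, {"dx": -0.01, "dy": 0.002, "dz": 0.228, "yaw": 0, "fingers": 20}, {"dx": -0.01, "dy": 0.002, "dz": 0.228, "yaw": 0, "fingers": 20}], "force": 25}}

```text
time_s: 3.32
eef_pos: [0.4981, -0.0553, 0.0174]
tool_rot: [[0.186, 0.983, 0.003], [0.983, -0.186, -0.001], [-0.0, 0.003, -1.0]]
wrist_force: [-1.4, 0.6, 11.3]
finger_gap: 0.422
grasp_force: 26.4
```

Emit:
{"method": "arm_command", "body": {"increments": [{"dx": 0, "dy": 0, "dz": -0.08, "yaw": 0, "fingers": 20}, {"dx": 0, "dy": 0, "dz": -0.16, "yaw": 0, "fingers": 20}, {"dx": 0, "dy": 0, "dz": -0.24, "yaw": 0, "fingers": 20}, {"dx": -0.08, "dy": -0.015, "dz": -0.266, "yaw": 0, "fingers": 20}, {"dx": -0.16, "dy": -0.03, "dz": -0.266, "yaw": 0, "fingers": 20}, {"dx": -0.24, "dy": -0.045, "dz": -0.266, "yaw": 0, "fingers": 20}, {"dx": -0.32, "dy": -0.06, "dz": -0.266, "yaw": 0, "fingers": 20}, {"dx": -0.4, "dy": -0.075, "dz": -0.266, "yaw": 0, "fingers": 20}, {"dx": -0.48, "dy": -0.09, "dz": -0.266, "yaw": 0, "fingers": 20}, {"dx": -0.557, "dy": -0.104, "dz": -0.266, "yaw": 0, "fingers": 20}, {"dx": -0.557, "dy": -0.104, "dz": -0.266, "yaw": 0, "fingers": 20}]}}

```text
time_s: 4.23
eef_pos: [0.3927, -0.3263, 0.15]
tool_rot: [[0.19, 0.982, 0.002], [0.982, -0.19, -0.006], [-0.005, 0.003, -1.0]]
wrist_force: [0.4, 0.4, 0.6]
finger_gap: 0.423
grasp_force: 25.5
```

Run:
```python
from h import *
w=cam("wrist");cv2.imwrite("pics/w4.png",w["color"][:,:,::-1]);np.savez("pics/w4.npz",**w)
print(env.sense()["eef_pos"],env.sense()["finger_gap"])
h=cv2.cvtColor(w["color"],cv2.COLOR_RGB2HSV);m=cv2.inRange(h,(100,120,40),(125,255,255))
c=max(cv2.findContours(m,0,2)[0],key=cv2.contourArea);print(cv2.boundingRect(c),cv2.fitEllipse(c),proj(w,(.395,-.319,.006)))
e=cv2.fitEllipse(cv2.convexHull(c));print(e,onz(w,*e[0],.006))
print(blobs(w,(100,120,40),(125,255,255),50)[:3])
```

```text
[ 0.3931139  -0.32296441  0.14965351] 0.4244326160506819
(218, 126, 83, 81) ((259.469482421875, 166.3816375732422), (79.8906478881836, 81.9352798461914), 89.4513168334961) [259.60077662 168.53091687]
((259.4654846191406, 166.61692810058594), (81.23548126220703, 82.41046142578125), 86.33944702148438) [ 0.39522247 -0.31717441  0.006     ]
[(5239, np.float64(259.5), np.float64(166.3), 218, 126, 83, 81)]
```

View pics/w4.png

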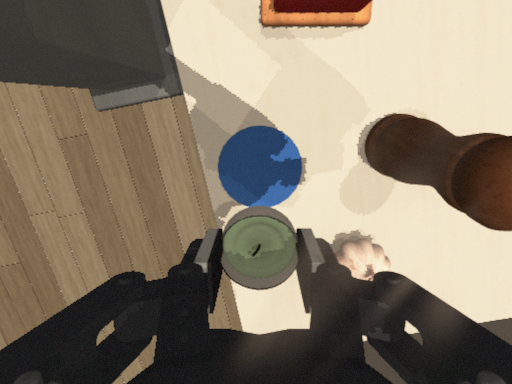

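The tea light is held level (260,247) with the coaster at (260,166). I'll set it down on the coaster.

Emit:
{"method": "arm_command", "body": {"increments": [{"dx": 0.012, "dy": 0.002, "dz": 0.08, "yaw": 0, "fingers": 20}, {"dx": 0.012, "dy": 0.002, "dz": 0.16, "yaw": 0, "fingers": 20}, {"dx": 0.012, "dy": 0.002, "dz": 0.22, "yaw": 0, "fingers": 20}, {"dx": 0.012, "dy": 0.002, "dz": 0.26, "yaw": 0, "fingers": 20}, {"dx": 0.012, "dy": 0.002, "dz": 0.276, "yaw": 0, "fingers": 20}, {"dx": 0.012, "dy": 0.002, "dz": 0.278, "yaw": 0, "fingers": 20}, {"dx": 0.012, "dy": 0.002, "dz": 0.278, "yaw": 0, "fingers": 20}, {"dx": 0.012, "dy": 0.002, "dz": 0.278, "yaw": 0, "fingers": 20}]}}

```text
time_s: 4.95
eef_pos: [0.3967, -0.3133, 0.0106]
tool_rot: [[0.185, 0.983, 0.001], [0.983, -0.185, -0.001], [-0.001, 0.001, -1.0]]
wrist_force: [0.1, 0.1, -0.8]
finger_gap: 0.423
grasp_force: 26.2
```

Emit:
{"method": "arm_command", "body": {"increments": [{"dx": 0, "dy": 0, "dz": 0, "yaw": 0, "fingers": 45}, {"dx": 0, "dy": 0, "dz": 0, "yaw": 0, "fingers": 50}, {"dx": 0, "dy": 0, "dz": 0, "yaw": 0, "fingers": 60}, {"dx": 0, "dy": 0, "dz": 0, "yaw": 0, "fingers": 60}, {"dx": 0, "dy": 0, "dz": -0.06, "yaw": 0, "fingers": 60}, {"dx": 0, "dy": 0, "dz": -0.14, "yaw": 0, "fingers": 85}, {"dx": 0, "dy": 0, "dz": -0.22, "yaw": 0, "fingers": 85}, {"dx": 0, "dy": 0, "dz": -0.3, "yaw": 0, "fingers": 85}, {"dx": 0, "dy": 0, "dz": -0.38, "yaw": 0, "fingers": 85}, {"dx": 0, "dy": 0, "dz": -0.46, "yaw": 0, "fingers": 85}, {"dx": 0, "dy": 0, "dz": -0.54, "yaw": 0, "fingers": 85}, {"dx": -0.03, "dy": 0.08, "dz": -0.6, "yaw": 0, "fingers": 85}, {"dx": -0.04, "dy": 0.16, "dz": -0.6, "yaw": 0, "fingers": 85}, {"dx": -0.04, "dy": 0.2, "dz": -0.6, "yaw": 0, "fingers": 85}, {"dx": -0.04, "dy": 0.2, "dz": -0.6, "yaw": 0, "fingers": 85}]}}

```text
time_s: 6.2
eef_pos: [0.4954, -0.3534, 0.3108]
tool_rot: [[0.185, 0.983, 0.005], [0.983, -0.185, -0.003], [-0.002, 0.005, -1.0]]
wrist_force: [0.3, 0.5, 0.9]
finger_gap: 0.994
grasp_force: 0.0
```

Run:
```python
from h import *
w=cam("wrist");cv2.imwrite("pics/w5.png",w["color"][:,:,::-1]);np.savez("pics/w5.npz",**w)
print(env.sense()["eef_pos"])
h=cv2.cvtColor(w["color"],cv2.COLOR_RGB2HSV);m=cv2.inRange(h,(100,120,40),(125,255,255))
c=max(cv2.findContours(m,0,2)[0],key=cv2.contourArea);e=cv2.fitEllipse(cv2.convexHull(c));print(e,onz(w,*e[0],.006))
```

```text
[ 0.49251983 -0.35210718  0.30978028]
((184.86424255371094, 139.91897583007812), (52.235076904296875, 55.81547164916992), 137.51771545410156) [ 0.39566539 -0.31784821  0.006     ]
```

View pics/w5.png

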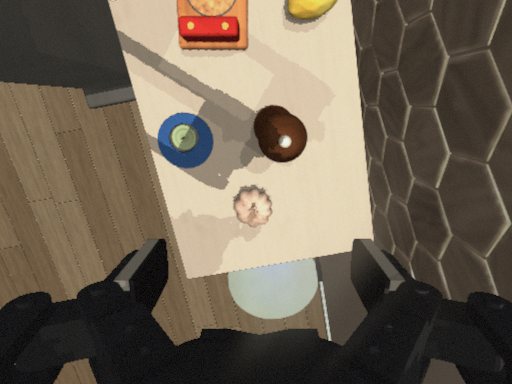

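Tea light sits in the middle of the coaster (184,138). The mill's button is at (286,142), and there is no shaker here. Next I'll compute the mill pick.

Run:
```python
from h import *
w=dict(np.load("pics/w5.npz"))
P=onz(w,285.5,142,.168);print("mill",P,"foot",onz(w,270,120,.03))
print(togo([P[0],P[1],.119]),env.sense()["eef_pos"])
```

```text
mill [ 0.52609767 -0.32552698  0.168     ] foot [ 0.51973433 -0.31154179  0.03      ]
[0.0648 0.0558 0.3816] [ 0.49251983 -0.35210718  0.30978028]
```

Emit:
{"method": "arm_command", "body": {"increments": [{"dx": 0.061, "dy": 0.0527, "dz": 0.06, "yaw": 0, "fingers": 85}, {"dx": 0.061, "dy": 0.0527, "dz": 0.14, "yaw": 0, "fingers": 85}, {"dx": 0.061, "dy": 0.0527, "dz": 0.22, "yaw": 0, "fingers": 85}, {"dx": 0.061, "dy": 0.0527, "dz": 0.3, "yaw": 0, "fingers": 85}, {"dx": 0.061, "dy": 0.0527, "dz": 0.377, "yaw": 0, "fingers": 85}, {"dx": 0.061, "dy": 0.0527, "dz": 0.377, "yaw": 0, "fingers": 85}, {"dx": 0.061, "dy": 0.0527, "dz": 0.377, "yaw": 0, "fingers": 60}, {"dx": 0.061, "dy": 0.0527, "dz": 0.377, "yaw": 0, "fingers": 35}, {"dx": 0.061, "dy": 0.0527, "dz": 0.377, "yaw": 0, "fingers": 35}, {"dx": 0.061, "dy": 0.0527, "dz": 0.377, "yaw": 0, "fingers": 35}, {"dx": 0.061, "dy": 0.0527, "dz": 0.377, "yaw": 0, "fingers": 35}, {"dx": 0.061, "dy": 0.0527, "dz": 0.377, "yaw": 0, "fingers": 35}], "force": 50}}

```text
time_s: 7.25
eef_pos: [0.5237, -0.3279, 0.1251]
tool_rot: [[0.186, 0.983, 0.004], [0.983, -0.186, -0.004], [-0.003, 0.005, -1.0]]
wrist_force: [-0.5, 0.3, 5.5]
finger_gap: 0.54
grasp_force: 50.3
```

Emit:
{"method": "arm_command", "body": {"increments": [{"dx": 0, "dy": 0, "dz": -0.05, "yaw": 0, "fingers": 35}, {"dx": 0, "dy": 0, "dz": -0.1, "yaw": 0, "fingers": 35}, {"dx": 0, "dy": 0, "dz": -0.16, "yaw": 0, "fingers": 35}, {"dx": 0.03, "dy": -0.013, "dz": -0.21, "yaw": 0, "fingers": 35}, {"dx": 0.08, "dy": -0.037, "dz": -0.22, "yaw": 0, "fingers": 35}, {"dx": 0.14, "dy": -0.065, "dz": -0.22, "yaw": 0, "fingers": 35}, {"dx": 0.2, "dy": -0.092, "dz": -0.22, "yaw": 0, "fingers": 35}, {"dx": 0.26, "dy": -0.12, "dz": -0.22, "yaw": 0, "fingers": 35}, {"dx": 0.31, "dy": -0.143, "dz": -0.22, "yaw": 0, "fingers": 35}, {"dx": 0.34, "dy": -0.156, "dz": -0.22, "yaw": 0, "fingers": 35}, {"dx": 0.355, "dy": -0.163, "dz": -0.22, "yaw": 0, "fingers": 35}, {"dx": 0.355, "dy": -0.163, "dz": -0.22, "yaw": 0, "fingers": 35}, {"dx": 0.355, "dy": -0.163, "dz": -0.22, "yaw": 0, "fingers": 35}]}}

```text
time_s: 8.33
eef_pos: [0.4758, -0.1377, 0.2326]
tool_rot: [[0.185, 0.983, 0.003], [0.983, -0.185, -0.002], [-0.001, 0.003, -1.0]]
wrist_force: [-0.2, -0.3, -2.7]
finger_gap: 0.54
grasp_force: 52.4
```

Run:
```python
from h import *
w=cam("wrist");cv2.imwrite("pics/w6.png",w["color"][:,:,::-1]);np.savez("pics/w6.npz",**w)
s=env.sense();e=s["eef_pos"];print(e,s["finger_gap"],s["grasp_force"])
g=cv2.cvtColor(w["color"],cv2.COLOR_RGB2HSV)
t=proj(w,e+[0,0,.045]);print("expected button",t)
x,y=int(t[0]),int(t[1]);print(blobs(w,(0,0,130),(180,60,255),8,(x-60,max(0,y-60),x+60,y+60))[:5])
print(togo([.4765,-.1385,.1405]))
```

```text
[ 0.47600251 -0.13811738  0.23234613] 0.5420354833034733 52.41567507851869
expected button [260.24079303 297.86834718]
[(2936, np.float64(276.4), np.float64(313.5), 200, 274, 120, 61), (663, np.float64(260.6), np.float64(281.6), 247, 267, 28, 30)]
[-0.0003  0.0007  0.1837]
```

View pics/w6.png

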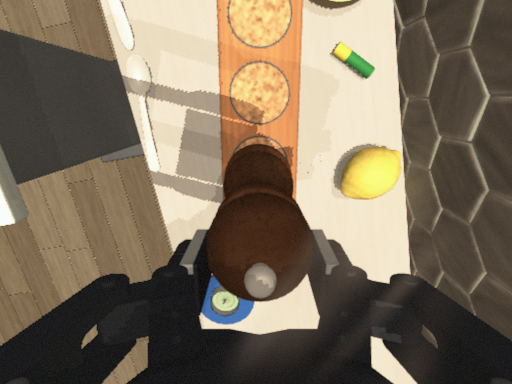

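The mill hangs straight in the fingers. Its button (261,282) is about 4–5 mm ahead of the TCP along tool x, so I'll correct for that and lower it.

Emit:
{"method": "arm_command", "body": {"increments": [{"dx": -0.008, "dy": 0.001, "dz": 0.04, "yaw": 0, "fingers": 35}, {"dx": -0.008, "dy": 0.001, "dz": 0.09, "yaw": 0, "fingers": 35}, {"dx": -0.008, "dy": 0.001, "dz": 0.14, "yaw": 0, "fingers": 35}, {"dx": -0.008, "dy": 0.001, "dz": 0.17, "yaw": 0, "fingers": 35}, {"dx": -0.008, "dy": 0.001, "dz": 0.182, "yaw": 0, "fingers": 35}, {"dx": -0.008, "dy": 0.001, "dz": 0.185, "yaw": 0, "fingers": 35}, {"dx": -0.008, "dy": 0.001, "dz": 0.186, "yaw": 0, "fingers": 35}, {"dx": -0.008, "dy": 0.001, "dz": 0.186, "yaw": 0, "fingers": 35}, {"dx": -0.008, "dy": 0.001, "dz": 0.186, "yaw": 0, "fingers": 35}]}}

```text
time_s: 9.13
eef_pos: [0.475, -0.142, 0.139]
tool_rot: [[0.186, 0.982, -0.0], [0.982, -0.186, -0.001], [-0.001, 0.0, -1.0]]
wrist_force: [-2.2, 0.5, 3.4]
finger_gap: 0.542
grasp_force: 53.2
```

Emit:
{"method": "arm_command", "body": {"increments": [{"dx": 0, "dy": 0, "dz": 0, "yaw": 0, "fingers": 55}, {"dx": 0, "dy": 0, "dz": 0, "yaw": 0, "fingers": 70}, {"dx": 0, "dy": 0, "dz": 0, "yaw": 0, "fingers": 85}, {"dx": 0, "dy": 0, "dz": 0, "yaw": 0, "fingers": 85}, {"dx": 0, "dy": 0, "dz": -0.05, "yaw": 0, "fingers": 85}, {"dx": 0, "dy": 0, "dz": -0.12, "yaw": 0, "fingers": 85}, {"dx": 0, "dy": 0, "dz": -0.2, "yaw": 0, "fingers": 85}, {"dx": 0, "dy": 0, "dz": -0.28, "yaw": 0, "fingers": 85}, {"dx": 0.05, "dy": -0.011, "dz": -0.35, "yaw": 0, "fingers": 85}, {"dx": 0.804, "dy": -0.183, "dz": -0.42, "yaw": 0, "fingers": 85}, {"dx": 0.804, "dy": -0.183, "dz": -0.42, "yaw": 0, "fingers": 85}, {"dx": 0.804, "dy": -0.183, "dz": -0.42, "yaw": 0, "fingers": 85}, {"dx": 0.804, "dy": -0.183, "dz": -0.42, "yaw": 0, "fingers": 85}, {"dx": 0.804, "dy": -0.183, "dz": -0.42, "yaw": 0, "fingers": 85}, {"dx": 0.804, "dy": -0.183, "dz": -0.42, "yaw": 0, "fingers": 85}, {"dx": 0.804, "dy": -0.183, "dz": -0.42, "yaw": 0, "fingers": 85}, {"dx": 0.804, "dy": -0.183, "dz": -0.42, "yaw": 0, "fingers": 85}, {"dx": 0.804, "dy": -0.183, "dz": -0.42, "yaw": 0, "fingers": 85}, {"dx": 0.804, "dy": -0.183, "dz": -0.42, "yaw": 0, "fingers": 85}, {"dx": 0.804, "dy": -0.183, "dz": -0.42, "yaw": 0, "fingers": 85}]}}

```text
time_s: 10.8
eef_pos: [0.4592, 0.2749, 0.3485]
tool_rot: [[0.181, 0.983, 0.001], [0.983, -0.181, 0.002], [0.002, 0.0, -1.0]]
wrist_force: [0.0, -0.4, -0.1]
finger_gap: 0.993
grasp_force: 0.0
```

Run:
```python
from h import *
w=cam("wrist");cv2.imwrite("pics/w7.png",w["color"][:,:,::-1]);np.savez("pics/w7.npz",**w)
s=env.sense();e=s["eef_pos"];print(e,s["time_s"])
for X in [(.415,.33,.108),(.516,.321,.089),(.5221,.0971,.014)]: print(proj(w,X))
```

```text
[0.45921912 0.27263067 0.34821567] 10.85
[214.73592473 122.03648742]
[296.57444834 113.57277276]
[314.70348766 246.22795815]
```

View pics/w7.png

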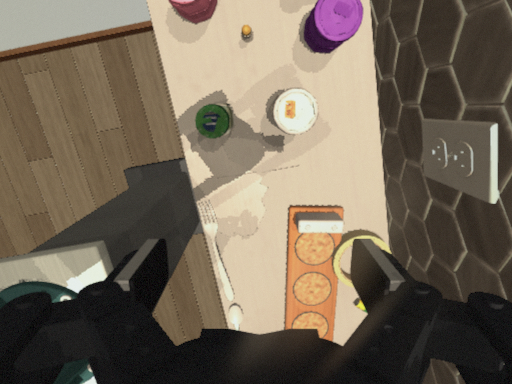

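The shaker is found: its mustard head is at (247,31), behind the jars. The spice lid is at (213,121) and the grey-lidded jar at (295,111). The purple (335,22) and pink (195,5) jars are not meant. Next, the spice pick.

Run:
```python
from h import *
w=dict(np.load("pics/w7.npz"))
h=cv2.cvtColor(w["color"],cv2.COLOR_RGB2HSV)
def circ(m,box):
    k=np.zeros_like(m);k[box[1]:box[3],box[0]:box[2]]=255;m=m&k
    c=max(cv2.findContours(m,0,2)[0],key=cv2.contourArea);return cv2.minEnclosingCircle(c)
a=circ(cv2.inRange(h,(40,80,20),(85,255,255)),(185,90,245,150))
b=circ(cv2.inRange(h,(0,0,150),(180,50,255)),(265,80,325,140))
c=circ(cv2.inRange(h,(15,120,60),(32,255,255)),(235,15,260,45))
S=onz(w,*a[0],.107);J=onz(w,*b[0],.088);K=onz(w,*c[0],.034)
print(a,b,c);print("spice",S,"jar",J,"shaker",K)
print(togo([S[0],S[1],.045]))
```

```text
((212.18106079101562, 120.70623779296875), 17.025089263916016) ((295.9236755371094, 110.95988464355469), 23.398038864135742) ((245.5, 29.899999618530273), 5.124550819396973)
spice [0.41215318 0.33207136 0.107     ] jar [0.5157806  0.32426664 0.088     ] shaker [0.47104209 0.43836866 0.034     ]
[ 0.0998 -0.1143  0.6064]
```

Emit:
{"method": "arm_command", "body": {"increments": [{"dx": 0.05, "dy": -0.057, "dz": 0.04, "yaw": 0, "fingers": 85}, {"dx": 0.1, "dy": -0.114, "dz": 0.09, "yaw": 0, "fingers": 85}, {"dx": 0.1, "dy": -0.114, "dz": 0.17, "yaw": 0, "fingers": 85}, {"dx": 0.1, "dy": -0.114, "dz": 0.25, "yaw": 0, "fingers": 85}, {"dx": 0.1, "dy": -0.114, "dz": 0.33, "yaw": 0, "fingers": 85}, {"dx": 0.1, "dy": -0.114, "dz": 0.41, "yaw": 0, "fingers": 85}, {"dx": 0.1, "dy": -0.114, "dz": 0.49, "yaw": 0, "fingers": 85}, {"dx": 0.1, "dy": -0.114, "dz": 0.55, "yaw": 0, "fingers": 85}, {"dx": 0.1, "dy": -0.114, "dz": 0.576, "yaw": 0, "fingers": 85}, {"dx": 0.1, "dy": -0.114, "dz": 0.576, "yaw": 0, "fingers": 85}, {"dx": 0.1, "dy": -0.114, "dz": 0.576, "yaw": 0, "fingers": 60}, {"dx": 0.1, "dy": -0.114, "dz": 0.576, "yaw": 0, "fingers": 30}, {"dx": 0.1, "dy": -0.114, "dz": 0.576, "yaw": 0, "fingers": 30}, {"dx": 0.1, "dy": -0.114, "dz": 0.576, "yaw": 0, "fingers": 30}, {"dx": 0.1, "dy": -0.114, "dz": 0.576, "yaw": 0, "fingers": 30}, {"dx": 0.1, "dy": -0.114, "dz": 0.576, "yaw": 0, "fingers": 30}, {"dx": 0.1, "dy": -0.114, "dz": 0.576, "yaw": 0, "fingers": 30}], "force": 40}}

```text
time_s: 12.27
eef_pos: [0.4135, 0.3314, 0.0619]
tool_rot: [[0.185, 0.983, 0.002], [0.983, -0.185, 0.001], [0.002, 0.002, -1.0]]
wrist_force: [-1.6, -0.3, 5.3]
finger_gap: 0.47
grasp_force: 38.8
```

Emit:
{"method": "arm_command", "body": {"increments": [{"dx": 0, "dy": 0, "dz": -0.06, "yaw": 0, "fingers": 30}, {"dx": 0, "dy": 0, "dz": -0.13, "yaw": 0, "fingers": 30}, {"dx": 0, "dy": 0, "dz": -0.2, "yaw": 0, "fingers": 30}, {"dx": 0, "dy": 0, "dz": -0.26, "yaw": 0, "fingers": 30}, {"dx": -0.05, "dy": 0.02, "dz": -0.28, "yaw": 0, "fingers": 30}, {"dx": -0.12, "dy": 0.048, "dz": -0.28, "yaw": 0, "fingers": 30}, {"dx": -0.19, "dy": 0.077, "dz": -0.28, "yaw": 0, "fingers": 30}, {"dx": -0.26, "dy": 0.105, "dz": -0.28, "yaw": 0, "fingers": 30}, {"dx": -0.33, "dy": 0.133, "dz": -0.28, "yaw": 0, "fingers": 30}, {"dx": -0.4, "dy": 0.161, "dz": -0.28, "yaw": 0, "fingers": 30}, {"dx": -0.47, "dy": 0.19, "dz": -0.28, "yaw": 0, "fingers": 30}, {"dx": -0.54, "dy": 0.218, "dz": -0.28, "yaw": 0, "fingers": 30}, {"dx": -0.61, "dy": 0.246, "dz": -0.28, "yaw": 0, "fingers": 30}, {"dx": -0.67, "dy": 0.27, "dz": -0.28, "yaw": 0, "fingers": 30}, {"dx": -0.71, "dy": 0.286, "dz": -0.28, "yaw": 0, "fingers": 30}, {"dx": -0.73, "dy": 0.295, "dz": -0.28, "yaw": 0, "fingers": 30}, {"dx": -0.74, "dy": 0.2986, "dz": -0.28, "yaw": 0, "fingers": 30}, {"dx": -0.74, "dy": 0.2986, "dz": -0.28, "yaw": 0, "fingers": 30}, {"dx": -0.74, "dy": 0.2986, "dz": -0.28, "yaw": 0, "fingers": 30}]}}

```text
time_s: 13.85
eef_pos: [0.4903, -0.0596, 0.2004]
tool_rot: [[0.185, 0.983, -0.0], [0.983, -0.185, 0.001], [0.001, -0.0, -1.0]]
wrist_force: [-0.0, 0.2, -1.8]
finger_gap: 0.468
grasp_force: 40.6
```

```bash
cat >> h.py <<'E'
def circ(c,lo,hi,box):
    h=cv2.cvtColor(c["color"],cv2.COLOR_RGB2HSV);m=cv2.inRange(h,np.array(lo),np.array(hi));k=np.zeros_like(m);k[box[1]:box[3],box[0]:box[2]]=255;m=m&k
    return cv2.minEnclosingCircle(max(cv2.findContours(m,0,2)[0],key=cv2.contourArea))
E
python3 - <<'E'
from h import *
w=cam("wrist");cv2.imwrite("pics/w8.png",w["color"][:,:,::-1]);np.savez("pics/w8.npz",**w)
s=env.sense();e=s["eef_pos"];print(e,s["finger_gap"],s["grasp_force"])
a=circ(w,(40,80,20),(85,255,255),(160,120,360,384));L=onz(w,*a[0],e[2]+.045)
print(a,proj(w,e+[0,0,.045]),L,s["tool_rot"].T@(L-e))
print(togo([.4917,-.0600,.0619+.014]))
E
```

```text
[ 0.49023091 -0.05922783  0.20032931] 0.4641587750502413 40.56946337595946
((260.0, 282.1556701660156), 60.18900680541992) [258.7256281 296.2303888] [ 0.49174138 -0.05366486  0.24532931] [ 0.00576886  0.00042921 -0.04499738]
[-0.0011  0.0033  0.2489]
```

Emit:
{"method": "arm_command", "body": {"increments": [{"dx": -0.005, "dy": 0.003, "dz": 0.05, "yaw": 0, "fingers": 30}, {"dx": -0.005, "dy": 0.003, "dz": 0.1, "yaw": 0, "fingers": 30}, {"dx": -0.005, "dy": 0.003, "dz": 0.15, "yaw": 0, "fingers": 30}, {"dx": -0.005, "dy": 0.003, "dz": 0.2, "yaw": 0, "fingers": 30}, {"dx": -0.005, "dy": 0.003, "dz": 0.23, "yaw": 0, "fingers": 30}, {"dx": -0.005, "dy": 0.003, "dz": 0.244, "yaw": 0, "fingers": 30}, {"dx": -0.005, "dy": 0.003, "dz": 0.247, "yaw": 0, "fingers": 30}, {"dx": -0.005, "dy": 0.003, "dz": 0.248, "yaw": 0, "fingers": 30}, {"dx": -0.005, "dy": 0.003, "dz": 0.248, "yaw": 0, "fingers": 30}, {"dx": -0.005, "dy": 0.003, "dz": 0.248, "yaw": 0, "fingers": 30}]}}

```text
time_s: 14.73
eef_pos: [0.4927, -0.0631, 0.0771]
tool_rot: [[0.185, 0.983, 0.002], [0.983, -0.185, -0.001], [-0.0, 0.002, -1.0]]
wrist_force: [0.3, -0.3, -0.1]
finger_gap: 0.464
grasp_force: 40.0
```

Emit:
{"method": "arm_command", "body": {"increments": [{"dx": 0, "dy": 0, "dz": 0.003, "yaw": 0, "fingers": 30}, {"dx": 0, "dy": 0, "dz": 0.003, "yaw": 0, "fingers": 50}, {"dx": 0, "dy": 0, "dz": 0.003, "yaw": 0, "fingers": 65}, {"dx": 0, "dy": 0, "dz": 0.003, "yaw": 0, "fingers": 80}, {"dx": 0, "dy": 0, "dz": 0.003, "yaw": 0, "fingers": 80}, {"dx": 0, "dy": 0, "dz": -0.06, "yaw": 0, "fingers": 85}, {"dx": 0, "dy": 0, "dz": -0.14, "yaw": 0, "fingers": 85}, {"dx": 0, "dy": 0, "dz": -0.22, "yaw": 0, "fingers": 85}, {"dx": 0, "dy": 0, "dz": -0.3, "yaw": 0, "fingers": 85}, {"dx": 0.77, "dy": -0.098, "dz": -0.326, "yaw": 0, "fingers": 85}, {"dx": 0.77, "dy": -0.098, "dz": -0.326, "yaw": 0, "fingers": 85}, {"dx": 0.77, "dy": -0.098, "dz": -0.326, "yaw": 0, "fingers": 85}, {"dx": 0.77, "dy": -0.098, "dz": -0.326, "yaw": 0, "fingers": 85}, {"dx": 0.77, "dy": -0.098, "dz": -0.326, "yaw": 0, "fingers": 85}, {"dx": 0.77, "dy": -0.098, "dz": -0.326, "yaw": 0, "fingers": 85}, {"dx": 0.77, "dy": -0.098, "dz": -0.326, "yaw": 0, "fingers": 85}, {"dx": 0.77, "dy": -0.098, "dz": -0.326, "yaw": 0, "fingers": 85}, {"dx": 0.77, "dy": -0.098, "dz": -0.326, "yaw": 0, "fingers": 85}, {"dx": 0.77, "dy": -0.098, "dz": -0.326, "yaw": 0, "fingers": 85}, {"dx": 0.77, "dy": -0.098, "dz": -0.326, "yaw": 0, "fingers": 85}]}}

```text
time_s: 16.4
eef_pos: [0.515, 0.3277, 0.2392]
tool_rot: [[0.182, 0.983, 0.001], [0.983, -0.182, 0.001], [0.001, 0.0, -1.0]]
wrist_force: [-0.8, -0.1, 0.1]
finger_gap: 0.995
grasp_force: 0.0
```

Run:
```python
from h import *
w=cam("wrist");np.savez("pics/w9.npz",**w)
s=env.sense();e=s["eef_pos"];print(e,s["finger_gap"])
p=proj(w,(.5158,.3243,.088)).astype(int);b=circ(w,(0,0,150),(180,50,255),(p[0]-60,max(0,p[1]-60),p[0]+60,p[1]+60))
J=onz(w,*b[0],.088);print(p,b,J)
print(togo([J[0],J[1],.045]),togo([.5158,.3243,.045]))
```

```text
[0.51476021 0.32526445 0.23893576] 0.996694129941047
[260 178] ((262.1130676269531, 184.15325927734375), 24.194787979125977) [0.51648157 0.31878763 0.088     ]
[-0.0119  0.0058  0.3879] [-0.0013  0.0025  0.3879]
```

Emit:
{"method": "arm_command", "body": {"increments": [{"dx": -0.005, "dy": 0.004, "dz": 0.08, "yaw": 0, "fingers": 85}, {"dx": -0.005, "dy": 0.004, "dz": 0.16, "yaw": 0, "fingers": 85}, {"dx": -0.005, "dy": 0.004, "dz": 0.24, "yaw": 0, "fingers": 85}, {"dx": -0.005, "dy": 0.004, "dz": 0.32, "yaw": 0, "fingers": 85}, {"dx": -0.005, "dy": 0.004, "dz": 0.37, "yaw": 0, "fingers": 85}, {"dx": -0.005, "dy": 0.004, "dz": 0.388, "yaw": 0, "fingers": 85}, {"dx": -0.005, "dy": 0.004, "dz": 0.388, "yaw": 0, "fingers": 85}, {"dx": -0.005, "dy": 0.004, "dz": 0.388, "yaw": 0, "fingers": 65}, {"dx": -0.005, "dy": 0.004, "dz": 0.388, "yaw": 0, "fingers": 45}, {"dx": -0.005, "dy": 0.004, "dz": 0.388, "yaw": 0, "fingers": 45}, {"dx": -0.005, "dy": 0.004, "dz": 0.388, "yaw": 0, "fingers": 45}, {"dx": -0.005, "dy": 0.004, "dz": 0.388, "yaw": 0, "fingers": 45}, {"dx": -0.005, "dy": 0.004, "dz": 0.388, "yaw": 0, "fingers": 45}], "force": 50}}

```text
time_s: 17.53
eef_pos: [0.5179, 0.3217, 0.0479]
tool_rot: [[0.185, 0.983, 0.003], [0.983, -0.185, 0.001], [0.002, 0.003, -1.0]]
wrist_force: [-1.3, -1.4, 7.0]
finger_gap: 0.668
grasp_force: 53.2
```

Emit:
{"method": "arm_command", "body": {"increments": [{"dx": 0, "dy": 0, "dz": -0.06, "yaw": 0, "fingers": 45}, {"dx": 0, "dy": 0, "dz": -0.13, "yaw": 0, "fingers": 45}, {"dx": 0, "dy": 0, "dz": -0.2, "yaw": 0, "fingers": 45}, {"dx": -0.04, "dy": 0.006, "dz": -0.24, "yaw": 0, "fingers": 45}, {"dx": -0.1, "dy": 0.015, "dz": -0.24, "yaw": 0, "fingers": 45}, {"dx": -0.17, "dy": 0.026, "dz": -0.24, "yaw": 0, "fingers": 45}, {"dx": -0.24, "dy": 0.036, "dz": -0.24, "yaw": 0, "fingers": 45}, {"dx": -0.31, "dy": 0.047, "dz": -0.24, "yaw": 0, "fingers": 45}, {"dx": -0.38, "dy": 0.057, "dz": -0.24, "yaw": 0, "fingers": 45}, {"dx": -0.45, "dy": 0.068, "dz": -0.24, "yaw": 0, "fingers": 45}, {"dx": -0.51, "dy": 0.077, "dz": -0.24, "yaw": 0, "fingers": 45}, {"dx": -0.56, "dy": 0.084, "dz": -0.24, "yaw": 0, "fingers": 45}, {"dx": -0.585, "dy": 0.089, "dz": -0.24, "yaw": 0, "fingers": 45}, {"dx": -0.6, "dy": 0.0906, "dz": -0.24, "yaw": 0, "fingers": 45}, {"dx": -0.6, "dy": 0.0906, "dz": -0.24, "yaw": 0, "fingers": 45}, {"dx": -0.6, "dy": 0.0906, "dz": -0.24, "yaw": 0, "fingers": 45}]}}

```text
time_s: 18.87
eef_pos: [0.5057, 0.0184, 0.1659]
tool_rot: [[0.186, 0.982, 0.001], [0.982, -0.186, 0.0], [0.0, 0.001, -1.0]]
wrist_force: [0.2, 0.3, -2.1]
finger_gap: 0.677
grasp_force: 55.0
```

Run:
```python
from h import *
w=cam("wrist");np.savez("pics/w10.npz",**w);cv2.imwrite("pics/w10.png",w["color"][:,:,::-1])
s=env.sense();e=s["eef_pos"];print(e,s["finger_gap"],s["grasp_force"],s["time_s"])
print(proj(w,e+[0,0,.041]))
print(togo([.5069,.0186,.0479+.014]))
```

```text
[0.50555375 0.01884114 0.16574831] 0.6730477470599133 54.96033118281048 18.9167
[258.87629303 289.36472685]
[-1.000e-04  2.600e-03  2.077e-01]
```

View pics/w10.png

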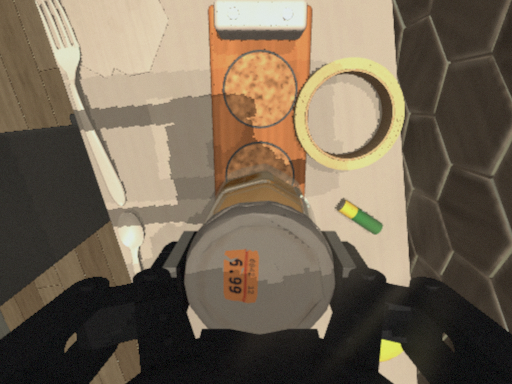

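The jar hangs centred across the fingers (260), about 3–4 mm ahead along tool x. The free last mark is at (260,88) beside the white block. Lowering the jar.

Emit:
{"method": "arm_command", "body": {"increments": [{"dx": -0.005, "dy": 0.003, "dz": 0.05, "yaw": 0, "fingers": 45}, {"dx": -0.005, "dy": 0.003, "dz": 0.1, "yaw": 0, "fingers": 45}, {"dx": -0.005, "dy": 0.003, "dz": 0.15, "yaw": 0, "fingers": 45}, {"dx": -0.005, "dy": 0.003, "dz": 0.185, "yaw": 0, "fingers": 45}, {"dx": -0.005, "dy": 0.003, "dz": 0.202, "yaw": 0, "fingers": 45}, {"dx": -0.005, "dy": 0.003, "dz": 0.207, "yaw": 0, "fingers": 45}, {"dx": -0.005, "dy": 0.003, "dz": 0.208, "yaw": 0, "fingers": 45}, {"dx": -0.005, "dy": 0.003, "dz": 0.208, "yaw": 0, "fingers": 45}, {"dx": -0.005, "dy": 0.003, "dz": 0.208, "yaw": 0, "fingers": 45}]}}

```text
time_s: 19.67
eef_pos: [0.5071, 0.0161, 0.0619]
tool_rot: [[0.185, 0.983, 0.001], [0.983, -0.185, -0.0], [0.0, 0.001, -1.0]]
wrist_force: [-0.1, -0.3, -2.8]
finger_gap: 0.672
grasp_force: 55.4
```

Run:
```python
from h import *
w=dict(np.load("pics/w10.npz"));print("M1",onz(w,260,88,.014))
e=env.sense();print(e["eef_pos"],e["wrist_force"])
```

```text
M1 [0.52169418 0.09767215 0.014     ]
[0.50712938 0.01608921 0.06188158] [-0.09188057 -0.33230101 -2.84848294]
```

Emit:
{"method": "arm_command", "body": {"increments": [{"dx": 0, "dy": 0, "dz": 0.003, "yaw": 0, "fingers": 45}, {"dx": 0, "dy": 0, "dz": 0.003, "yaw": 0, "fingers": 60}, {"dx": 0, "dy": 0, "dz": 0.003, "yaw": 0, "fingers": 68}, {"dx": 0, "dy": 0, "dz": 0.003, "yaw": 0, "fingers": 72}, {"dx": 0, "dy": 0, "dz": 0.003, "yaw": 0, "fingers": 72}, {"dx": 0, "dy": 0, "dz": -0.05, "yaw": 0, "fingers": 72}, {"dx": 0, "dy": 0, "dz": -0.13, "yaw": 0, "fingers": 72}, {"dx": 0, "dy": 0, "dz": -0.21, "yaw": 0, "fingers": 72}, {"dx": 0, "dy": 0, "dz": -0.29, "yaw": 0, "fingers": 60}, {"dx": 0, "dy": 0, "dz": -0.37, "yaw": 0, "fingers": 50}]}}

```text
time_s: 20.5
eef_pos: [0.5059, 0.0154, 0.2482]
tool_rot: [[0.186, 0.983, -0.0], [0.983, -0.186, -0.0], [-0.0, -0.0, -1.0]]
wrist_force: [1.0, -0.2, -0.9]
finger_gap: 0.595
grasp_force: 0.0
```

Run:
```python
from h import *
a=cam("scene")
for n,u,v,z in [("bottle base",312,248,0),("crock base",275,245,0),("crock top",270,185,.15),("bottletop",301,158,.25)]: print(n,np.round(onz(a,u*.64,v*.64,z),3))
s=env.sense();print(s["eef_pos"],s["wrist_force"])
```

```text
bottle base [0.608 0.539 0.   ]
crock base [0.543 0.628 0.   ]
crock top [0.591 0.688 0.15 ]
bottletop [0.633 0.578 0.25 ]
[0.51071397 0.01503805 0.25614493] [ 3.69275132 -0.43546602  5.19525271]
```

Emit:
{"method": "arm_command", "body": {"increments": [{"dx": 0.818, "dy": -0.226, "dz": 0, "yaw": 0, "fingers": 45}, {"dx": 0.818, "dy": -0.226, "dz": 0, "yaw": 0, "fingers": 45}, {"dx": 0.818, "dy": -0.226, "dz": 0, "yaw": 0, "fingers": 45}, {"dx": 0.818, "dy": -0.226, "dz": 0, "yaw": 0, "fingers": 45}, {"dx": 0.818, "dy": -0.226, "dz": 0, "yaw": 0, "fingers": 45}, {"dx": 0.818, "dy": -0.226, "dz": 0, "yaw": 0, "fingers": 45}, {"dx": 0.818, "dy": -0.226, "dz": 0, "yaw": 0, "fingers": 45}, {"dx": 0.818, "dy": -0.226, "dz": 0, "yaw": 0, "fingers": 45}, {"dx": 0.818, "dy": -0.226, "dz": 0, "yaw": 0, "fingers": 45}, {"dx": 0.818, "dy": -0.226, "dz": 0, "yaw": 0, "fingers": 45}, {"dx": 0.818, "dy": -0.226, "dz": 0, "yaw": 0, "fingers": 45}, {"dx": 0.818, "dy": -0.226, "dz": 0, "yaw": 0, "fingers": 45}, {"dx": 0.818, "dy": -0.226, "dz": 0, "yaw": 0, "fingers": 45}]}}

```text
time_s: 21.63
eef_pos: [0.4709, 0.4379, 0.2455]
tool_rot: [[0.184, 0.983, -0.001], [0.983, -0.184, -0.002], [-0.002, -0.001, -1.0]]
wrist_force: [0.7, -0.6, -0.3]
finger_gap: 0.527
grasp_force: 0.0
```

Run:
```python
from h import *
w=cam("wrist");np.savez("pics/w11.npz",**w);cv2.imwrite("pics/w11.png",w["color"][:,:,::-1])
s=env.sense();print(s["eef_pos"],s["finger_gap"])
p=proj(w,(.471,.438,.034)).astype(int);B=(p[0]-50,max(0,p[1]-50),p[0]+50,p[1]+50)
print(p,blobs(w,(15,120,60),(32,255,255),20,B)[:4])
b=circ(w,(15,120,60),(32,255,255),B)
J=onz(w,*b[0],.034);print(b,J,togo([J[0],J[1],.010]))
```

```text
[0.47115837 0.43695724 0.24567237] 0.5288450768237223
[259 163] [(87, np.float64(259.4), np.float64(162.0), 255, 157, 10, 11)]
((259.4285583496094, 161.92857360839844), 5.309421062469482) [0.4716021  0.43967664 0.034     ] [6.400e-03 1.000e-04 4.713e-01]
```

Emit:
{"method": "arm_command", "body": {"increments": [{"dx": 0.005, "dy": 0, "dz": 0.08, "yaw": 0, "fingers": 45}, {"dx": 0.005, "dy": 0, "dz": 0.16, "yaw": 0, "fingers": 45}, {"dx": 0.005, "dy": 0, "dz": 0.24, "yaw": 0, "fingers": 45}, {"dx": 0.005, "dy": 0, "dz": 0.32, "yaw": 0, "fingers": 45}, {"dx": 0.005, "dy": 0, "dz": 0.4, "yaw": 0, "fingers": 45}, {"dx": 0.005, "dy": 0, "dz": 0.45, "yaw": 0, "fingers": 45}, {"dx": 0.005, "dy": 0, "dz": 0.471, "yaw": 0, "fingers": 45}, {"dx": 0.005, "dy": 0, "dz": 0.471, "yaw": 0, "fingers": 45}, {"dx": 0.005, "dy": 0, "dz": 0.471, "yaw": 0, "fingers": 25}, {"dx": 0.005, "dy": 0, "dz": 0.471, "yaw": 0, "fingers": 8}, {"dx": 0.005, "dy": 0, "dz": 0.471, "yaw": 0, "fingers": 8}, {"dx": 0.005, "dy": 0, "dz": 0.471, "yaw": 0, "fingers": 8}, {"dx": 0.005, "dy": 0, "dz": 0.471, "yaw": 0, "fingers": 8}, {"dx": 0.005, "dy": 0, "dz": 0.471, "yaw": 0, "fingers": 8}, {"dx": 0.005, "dy": 0, "dz": 0.471, "yaw": 0, "fingers": 8}], "force": 25}}

```text
time_s: 22.93
eef_pos: [0.4734, 0.4416, 0.0132]
tool_rot: [[0.185, 0.983, 0.004], [0.983, -0.185, 0.002], [0.003, 0.003, -1.0]]
wrist_force: [0.5, -1.5, 7.9]
finger_gap: 0.154
grasp_force: 25.0
```

Emit:
{"method": "arm_command", "body": {"increments": [{"dx": 0, "dy": 0, "dz": -0.06, "yaw": 0, "fingers": 8}, {"dx": 0, "dy": 0, "dz": -0.13, "yaw": 0, "fingers": 8}, {"dx": 0, "dy": 0, "dz": -0.2, "yaw": 0, "fingers": 8}, {"dx": -0.03, "dy": 0.01, "dz": -0.26, "yaw": 0, "fingers": 8}, {"dx": -0.1, "dy": 0.034, "dz": -0.28, "yaw": 0, "fingers": 8}, {"dx": -0.17, "dy": 0.058, "dz": -0.28, "yaw": 0, "fingers": 8}, {"dx": -0.24, "dy": 0.082, "dz": -0.28, "yaw": 0, "fingers": 8}, {"dx": -0.31, "dy": 0.106, "dz": -0.28, "yaw": 0, "fingers": 8}, {"dx": -0.38, "dy": 0.13, "dz": -0.28, "yaw": 0, "fingers": 8}, {"dx": -0.45, "dy": 0.154, "dz": -0.28, "yaw": 0, "fingers": 8}, {"dx": -0.52, "dy": 0.178, "dz": -0.28, "yaw": 0, "fingers": 8}, {"dx": -0.58, "dy": 0.198, "dz": -0.28, "yaw": 0, "fingers": 8}, {"dx": -0.625, "dy": 0.214, "dz": -0.28, "yaw": 0, "fingers": 8}, {"dx": -0.645, "dy": 0.22, "dz": -0.28, "yaw": 0, "fingers": 8}, {"dx": -0.653, "dy": 0.2233, "dz": -0.28, "yaw": 0, "fingers": 8}, {"dx": -0.653, "dy": 0.2233, "dz": -0.28, "yaw": 0, "fingers": 8}, {"dx": -0.653, "dy": 0.2233, "dz": -0.28, "yaw": 0, "fingers": 8}]}}

```text
time_s: 24.35
eef_pos: [0.5209, 0.1001, 0.1511]
tool_rot: [[0.185, 0.983, 0.0], [0.983, -0.185, 0.001], [0.001, 0.0, -1.0]]
wrist_force: [0.3, 0.0, -0.3]
finger_gap: 0.151
grasp_force: 24.7
```

Run:
```python
from h import *
w=cam("wrist");np.savez("pics/w12.npz",**w);cv2.imwrite("pics/w12.png",w["color"][:,:,::-1])
s=env.sense();e=s["eef_pos"];print(e,s["finger_gap"],s["grasp_force"])
t=proj(w,e+[0,0,.022]);p=t.astype(int);B=(p[0]-60,p[1]-70,p[0]+60,min(384,p[1]+60))
print(t,blobs(w,(15,120,60),(32,255,255),60,B)[:4])
print(togo([.5227,.1000,.0132+.014]))
for p in((.5069,.0186,.103),(.4917,-.06,.122)): print(proj(w,p))
```

```text
[0.52075164 0.10037212 0.15099487] 0.15472559335503097 24.66538892396784
[258.8677423  264.41395331] [(718, np.float64(259.2), np.float64(266.4), 245, 252, 29, 30), (183, np.float64(254.2), np.float64(313.8), 245, 302, 17, 22)]
[-1.000e-04  3.900e-03  2.476e-01]
[260.99541505 319.13173527]
[260.45610528 429.52324263]
```

View pics/w12.png

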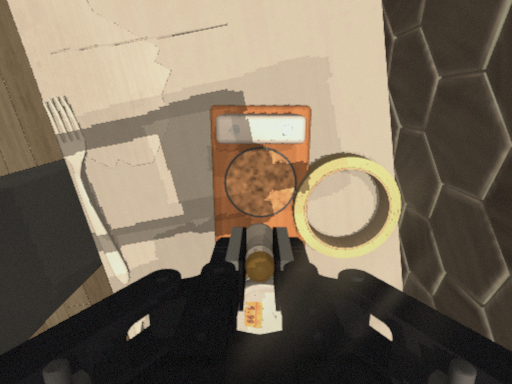

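The shaker is held upright, its head (259,266) aligned with the TCP and the free mark straight ahead at (260,182). The jar lid behind is clear. Lowering it.

Emit:
{"method": "arm_command", "body": {"increments": [{"dx": 0, "dy": 0.004, "dz": 0.06, "yaw": 0, "fingers": 8}, {"dx": 0, "dy": 0.004, "dz": 0.12, "yaw": 0, "fingers": 8}, {"dx": 0, "dy": 0.004, "dz": 0.17, "yaw": 0, "fingers": 8}, {"dx": 0, "dy": 0.004, "dz": 0.21, "yaw": 0, "fingers": 8}, {"dx": 0, "dy": 0.004, "dz": 0.235, "yaw": 0, "fingers": 8}, {"dx": 0, "dy": 0.004, "dz": 0.244, "yaw": 0, "fingers": 8}, {"dx": 0, "dy": 0.004, "dz": 0.247, "yaw": 0, "fingers": 8}, {"dx": 0, "dy": 0.004, "dz": 0.247, "yaw": 0, "fingers": 8}, {"dx": 0, "dy": 0.004, "dz": 0.247, "yaw": 0, "fingers": 8}]}}

```text
time_s: 25.15
eef_pos: [0.523, 0.0998, 0.0278]
tool_rot: [[0.184, 0.983, 0.001], [0.983, -0.184, 0.0], [0.0, 0.001, -1.0]]
wrist_force: [0.3, 0.2, -0.8]
finger_gap: 0.155
grasp_force: 24.7
```

Emit:
{"method": "arm_command", "body": {"increments": [{"dx": 0, "dy": 0, "dz": 0.002, "yaw": 0, "fingers": 8}, {"dx": 0, "dy": 0, "dz": 0.003, "yaw": 0, "fingers": 8}, {"dx": 0, "dy": 0, "dz": 0.003, "yaw": 0, "fingers": 8}, {"dx": 0, "dy": 0, "dz": 0.003, "yaw": 0, "fingers": 8}]}}

```text
time_s: 25.48
eef_pos: [0.5235, 0.0995, 0.0271]
tool_rot: [[0.185, 0.983, 0.002], [0.983, -0.185, 0.0], [0.001, 0.002, -1.0]]
wrist_force: [-1.7, 1.3, 10.6]
finger_gap: 0.149
grasp_force: 26.1
```

Contact with the board. I'll release it and rise for a look.

Emit:
{"method": "arm_command", "body": {"increments": [{"dx": 0, "dy": 0, "dz": -0.001, "yaw": 0, "fingers": 8}, {"dx": 0, "dy": 0, "dz": -0.001, "yaw": 0, "fingers": 20}, {"dx": 0, "dy": 0, "dz": -0.001, "yaw": 0, "fingers": 30}, {"dx": 0, "dy": 0, "dz": -0.001, "yaw": 0, "fingers": 40}, {"dx": 0, "dy": 0, "dz": -0.001, "yaw": 0, "fingers": 40}, {"dx": 0, "dy": 0, "dz": -0.04, "yaw": 0, "fingers": 40}, {"dx": 0, "dy": 0, "dz": -0.1, "yaw": 0, "fingers": 40}, {"dx": 0, "dy": 0, "dz": -0.18, "yaw": 0, "fingers": 40}, {"dx": 0, "dy": 0, "dz": -0.26, "yaw": 0, "fingers": 40}, {"dx": 0, "dy": 0, "dz": -0.34, "yaw": 0, "fingers": 40}, {"dx": 0, "dy": 0, "dz": -0.42, "yaw": 0, "fingers": 40}, {"dx": 0, "dy": 0, "dz": -0.5, "yaw": 0, "fingers": 60}, {"dx": 0, "dy": 0, "dz": -0.58, "yaw": 0, "fingers": 85}, {"dx": 0, "dy": 0, "dz": -0.65, "yaw": 0, "fingers": 85}, {"dx": 0, "dy": 0, "dz": -0.65, "yaw": 0, "fingers": 85}, {"dx": 0, "dy": 0, "dz": -0.65, "yaw": 0, "fingers": 85}]}}

```text
time_s: 26.82
eef_pos: [0.5242, 0.0988, 0.3532]
tool_rot: [[0.186, 0.983, 0.005], [0.983, -0.186, 0.0], [0.001, 0.005, -1.0]]
wrist_force: [-0.4, 0.6, -1.1]
finger_gap: 0.995
grasp_force: 0.0
```

Run:
```python
from h import *
w=cam("wrist");a=cam("scene");np.savez("pics/w13.npz",**w);np.savez("pics/s13.npz",**a)
I=w["color"][:,:,::-1];A=cv2.resize(a["color"][170:314,200:352,::-1],(405,384),interpolation=cv2.INTER_CUBIC)
o=np.hstack([I[:,100:490],A]);cv2.imwrite("pics/final.png",o);print(o.shape)
C=np.array([.4993,-.0207]);u=np.array([.19,.982])
for n,y,h in(("mill",-.12,.183),("spice",-.04,.121),("jar",.04,.102),("shaker",.12,.048)):
    q=C+y*u; P=(*q,h);pw=proj(w,P);pa=proj(a,P);print(n,pw-[100,0],(pa-[200,170])*[405/152,384/144]+[390,0])
print(env.sense()["eef_pos"],env.sense()["time_s"])
```

```text
(384, 795, 3)
mill [156.02882272 362.69716907] [639.53531734  93.53322087]
spice [156.32901951 278.36241233] [598.48561476 100.78199069]
jar [156.51081113 218.33957719] [562.44489858  80.25953564]
shaker [156.7386066 153.4012064] [530.51440279  82.80293009]
[0.52213725 0.09872082 0.34973576] 26.9167
```

View pics/final.png

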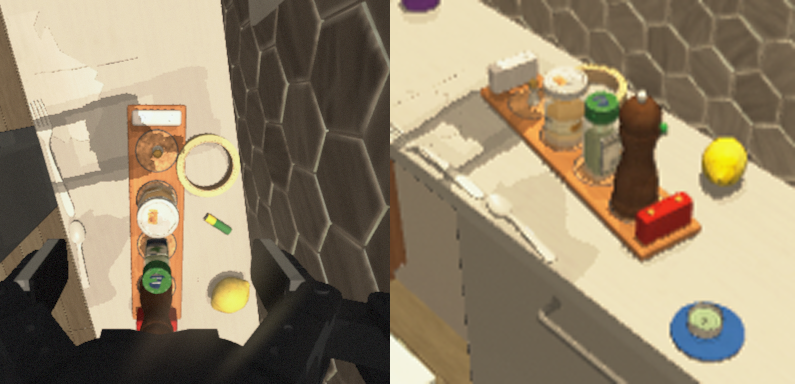

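The row reads mill, spice, jar from the red block, and the tea light is on the coaster. The shaker's spot at (157,150) is in shadow and unclear, so I'll check it numerically.

Run:
```python
from h import *
w=dict(np.load("pics/w13.npz"));a=dict(np.load("pics/s13.npz"))
print("head/foot wrist",proj(w,(.5227,.1,.048)),proj(w,(.5227,.1,.014)))
h=cv2.cvtColor(w["color"],cv2.COLOR_RGB2HSV)
for v in range(128,172,3): print(v,[ "%d/%d/%d"%tuple(h[v,u]) for u in range(245,272,3)])
print("scene",proj(a,(.5227,.1,.048)),proj(a,(.5227,.1,.014)))
h=cv2.cvtColor(a["color"],cv2.COLOR_RGB2HSV)
for v in range(196,216,2): print(v,[ "%d/%d/%d"%tuple(h[v,u]) for u in range(244,262,2)])
```

```text
head/foot wrist [256.77568524 151.39653171] [256.80944178 148.17292617]
128 ['12/156/116', '13/171/112', '12/159/193', '12/152/193', '12/152/179', '12/157/209', '12/158/215', '12/162/206', '12/158/206']
131 ['12/154/111', '13/91/87', '13/132/120', '14/141/222', '15/134/232', '14/136/197', '13/112/173', '12/128/171', '12/163/217']
134 ['14/128/129', '14/144/170', '13/141/157', '13/135/147', '13/139/158', '13/140/158', '14/139/224', '15/134/237', '13/101/166']
137 ['13/140/160', '14/144/167', '14/143/136', '14/141/155', '13/137/173', '13/139/158', '13/136/165', '14/141/139', '14/142/129']
140 ['14/143/182', '14/139/162', '13/138/155', '13/139/160', '13/139/172', '14/137/169', '15/137/201', '14/142/151', '13/139/149']
143 ['14/142/171', '14/142/151', '13/140/187', '14/140/151', '13/142/192', '14/142/149', '13/140/162', '13/138/179', '14/144/151']
146 ['13/144/177', '14/141/199', '13/140/190', '14/108/161', '18/59/139', '15/76/134', '14/145/127', '13/142/142', '14/143/143']
149 ['13/141/179', '14/141/185', '14/135/142', '18/69/125', '18/85/141', '16/71/122', '15/114/145', '13/133/140', '
[... 1555 characters left out ...]
177', '18/73/139', '14/152/158', '17/68/124', '17/61/150']
206 ['14/165/128', '14/153/163', '15/154/161', '14/154/169', '17/91/146', '19/71/157', '15/145/151', '16/97/179', '18/96/170']
208 ['14/131/123', '15/158/184', '15/157/184', '14/153/188', '18/76/148', '19/72/195', '15/140/217', '18/88/186', '19/78/179']
210 ['13/142/142', '15/156/188', '15/157/182', '14/153/173', '14/154/146', '15/156/219', '18/149/242', '18/86/169', '18/147/170']
212 ['14/175/175', '14/153/137', '15/149/149', '15/155/161', '14/153/163', '15/155/160', '15/155/184', '18/91/157', '17/148/164']
214 ['14/173/156', '13/171/157', '14/173/162', '13/160/148', '14/137/134', '14/154/156', '13/161/169', '19/80/99', '19/95/145']
```

The shaker stands upright on its mark: head (257,153) over body (257,148) in the wrist view, and head (253,201) over body (253,206) in the scene view. The jar, spice lid and mill button match their predicted pixels within about 2 px. Handing in.

```bash
python3 -c "
from cell import env
print(env.finish_job())"
```

```text
the job is handed in; nothing more can be done
None
```

The job is handed in after about 27 s of robot time: by the last images, the tea light is on the coaster, and the mill, spice jar, grey-lidded jar and shaker stand upright on their marks from red to white, all released; the judge's verdict was not shown.

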